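# Flush the espresso group with the brew paddle

### The arm

A 6-joint arm with a two-finger parallel gripper is mounted at the origin on the work surface. World frame = base frame: x ahead of the robot, y to its left, z up, the work surface at z = 0. Lengths are in mm, angles in rad, forces in N, time in s.
With the tool pointing down it reaches from about 275 to 825 mm from the base axis. Payload 4.9 kg.
Tool frame: the origin (TCP) lies at the very end of the fingers, on their centre line; the grasp point (between the pads) lies 19 mm behind it; z points along the fingers, y is the direction in which the jaws open and shut (so a half turn about z gives the same grasp; the last joint's range is limited). The gripper opens to 85 mm and grips with 20 to 120 N. Pads are 22 mm wide; open, the fingers measure 114 mm over their backs; the gripper's body (76 mm by 85 mm) begins 54 mm behind the grasp point. The pads swing forward as they close: fully open they stand 13 mm farther back than shut.
Start: joints at [-1.428, 0.326, -0.193, 1.052, 0, 1.437], TCP at [150.315, -529.078, 231.281] pointing down, gripper open.
Joint ranges: [-2.65, 2.65], [-0.97, 1.79], [-1.3, 1.35], [-1.93, 2.1], [-1.47, 1.37], [-3.14, 3.14]. Speed limits (rad/s): [2.57, 2.57, 3.14, 3.14, 3.14, 3.14].

### API

Orientations are given as [roll, pitch, yaw] about the fixed x, y, z axes, in that order (R = Rz(yaw) Ry(pitch) Rx(roll)).
In Python, from bench import bot, solve_ik, imaging gives the robot as it stands. Calls block until the motion is done:
- bot.move_ptp(position, orientation): joint-space move of the TCP to a pose.
- bot.movel(position, rot=None, max_speed=150, threshold=None): straight line of the TCP; rot=None keeps the orientation; max_speed is the mean speed in mm/s. With threshold (N) it stops when the force on the tool has changed by that much, and returns True; else False.
- bot.move_j(angles): joint-space move.
- bot.grip(opening, effort=None): opening from 0.0 (shut) to 1.0 (fully open); effort is the grip in N (None keeps the last); returns when the fingers have stopped.
- bot.dwell(seconds).
- solve_ik(position, orientation): joint angles nearest the present ones, or None.
- bot.get_state(): the state.
- imaging.capture(name): name is "scene" or "top" or "wrist"; returns the picture (480x640x3 uint8, blue, green, red); there is no depth.
- imaging.camera_model(name): a dict with "K" (3x3 intrinsics, pixels), "k1" (the pictures are not rectified: a ray, as slopes to the right and down, at radius r is drawn at 1 + k1 r^2 times it, then the intrinsics apply), "position" and "rotation" of the camera in the world. Camera axes: x right, y up, looking along -z (the intrinsics and any distortion apply to the point x, -y, -z); pixel columns grow to the right and rows downward; lengths in mm; the calibration is good to about 2 mm. A picture is of the moment at which its call begins: read the wrist's pose just before it. camera_model takes no time and is no camera call; for the wrist camera it gives the pose at the moment of the call.
A pose or a line that the arm cannot do raises bot.IKError and nothing moves.
- bot.sign_off(): hands the job in, once; it reports no verdict.
The state is a dict: "t": time; "qpos": joint angles; "joint_velocities": joint speeds; "effort": joint torques, N m; "tcp_pos": TCP position; "orientation": TCP orientation; "contact_force": force on the tool from outside, world axes, zero at the start; "wrist_torque": the same for the moment, N m; "opening": opening from 0.0 (shut) to 1.0 (fully open).
Only numpy, scipy, OpenCV 4.12 (cv2) and the standard library are available. Lean on these libraries where they do the work, as an engineer would, in place of code of your own. Each camera call takes 0.05 s, during which the arm holds its last target. There are 200 camera calls.

### The job

Flush the espresso machine's empty group before the next shot: with a fingertip, push the brew paddle on top of the group fully to the left (as a barista facing the machine's front sees it), leave it open for at least three seconds, then push it fully back to the right so that it is closed. Only push on the paddle's side: do not pinch it, press down on it or force it hard against its stops. Leave the blue cup, the milk pitcher, the paper cup and the portafilter where they stand.

Things in the scene. Friction and masses are not known exactly. Their poses are not given: they have to be found in the camera images.
- machine: White and steel espresso machine, fixed, 357 wide, 450 deep. Origin: centre of its footprint, on the counter. Its own -x points out of its front to the barista, +y is the barista's left, z up. Housing: 357 high, from 62 in front of the origin back; cup rail to 379 high from 49 in front back. Steam knob, 135 right of the middle, reaches 106 in front. Drip tray top 98 high in front.
- paddle_axis (a point): Point on the paddle's upright pivot axis, at the mid-height of its arm: 312 above the counter, 130 in front of the machine's origin, on top of the steel group head (radius 36, top 296 high; flange radius 46 below 244).
- paddle_grip (a point): Point in the paddle's dark wooden grip, 85 from the pivot axis, at its mid-width and mid-height (312 above the counter). The grip is a level bar 22 wide, 302 to 323 above the counter, from 49 to 115 out from the axis; a bare steel arm 6 wide joins it to the hub (radius 26). Below the grip it is free down to the drip tray. Moves with the paddle.
- paddle (a joint): Brew paddle angle, rad: 0 = closed, on its right-hand stop, pointing 0.6 rad to the barista's right of straight out of the front; 1.2 = open, on its left-hand stop, 0.6 rad to the left. Growing is clockwise seen from above. Starts at 0 to 0.25. Stays where it is left; about 1.5 N at the grip moves it, a little more when fast.
- grip_left: Wooden scale, 66 long, 21 high, 9 thick: the left side of the paddle's grip for the barista (clockwise side from above). Push on it to close. Its origin is on the pivot axis, 296 above the counter; its own -x axis points out along the paddle.
- grip_right: The same scale on the right side of the grip (anticlockwise side from above). Push on it to open. Origin and axes as for grip_left.
- cup: Blue ceramic cup, loose, 78 across, 60 high, with a handle at its +y side, standing on the machine's top (357 above the counter). Origin at the centre of its foot. Leave it alone.
- pitcher: Stainless milk pitcher, loose, 94 across, 108 high, handle at its +y side reaching 80 from the middle. Origin at the centre of its foot. Leave it alone.
- paper_cup: White paper takeaway cup with a flat lid, loose, 86 across at the rim, 108 high. Origin at the centre of its foot. Leave it alone.
- portafilter: Steel filter holder, loose, 72 across, 34 high, lying on a black rubber mat (8 thick), wooden handle along its -x axis reaching 193 from the middle. Origin at the centre of the basket's underside. Leave it alone.

How it is judged (in metres and radians):
On the way, in this order (a step that is already met when the one before it is completed fails the run):
1. the paddle is pushed fully to the left and stays open for three seconds (value of joint paddle above 1.1 rad), for 2.8 s.
2. the paddle is pushed back fully to the right (value of joint paddle below 0.09 rad), for 0.2 s.
At the end, for the whole second after the job is handed in: After at least 2.8 s fully open (paddle above 1.1 rad), the paddle rests fully closed (below 0.09 rad), and the cup, pitcher, paper cup and portafilter stand upright within 20 mm of where they were (value of joint paddle below 0.09 rad and distance of each of cup, pitcher, paper_cup, portafilter from where it was at the start of the episode below 0.02 m and angle between each of cup, pitcher, paper_cup, portafilter's own z axis and vertical below 0.2 rad); the robot touches nothing.
It fails at once if the paddle's grip is pinched from both sides or pressed down on (over 3 N on both of its scales at once) (contact force between each of grip_left, grip_right and the fingers above 3 N).
It fails at once if the machine or its paddle is forced (over 50 N) (contact force between machine and the arm above 50 N or contact force between machine and the fingers above 50 N).
It fails at once if the cup, pitcher, paper cup or portafilter is shifted, lifted or knocked over (distance of any of cup, pitcher, paper_cup, portafilter from where it was at the start of the episode above 0.02 m or angle between any of cup, pitcher, paper_cup, portafilter's own z axis and vertical above 0.3 rad).
It also fails if it takes over 56 s, if anything falls off the work surface, if the arm or the gripper's body presses on something with over 40 N, if the wrist force passes 120 N, or if a joint passes its speed limit or range.

## Working session

There is one attempt and no reset: what is moved stays moved. The work goes in short steps, each a Python script; the robot and the scene stay as the last script left them, time stands still between calls to the robot, and variables do not carry over. Pictures are saved under pics/ and viewed, about 8 in all and at most 12, crops included, and the job is handed in when it is done.

```bash
mkdir -p pics; ls; python3 - <<'E'
from bench import bot, solve_ik, imaging
import cv2, numpy as np
for n in ("scene","top"):
    cv2.imwrite(f"pics/{n}0.png", imaging.capture(n))
    m=imaging.camera_model(n); print(n,m)
print(bot.get_state()["t"],bot.get_state()["orientation"])
E
```

```text
pics
scene {'K': array([[538.37609005,   0.        , 311.29795894],
       [  0.        , 538.37609005, 241.81193598],
       [  0.        ,   0.        ,   1.        ]]), 'k1': 0.01964816852464789, 'position': array([1162.34247382, -902.7608209 ,  963.40866134]), 'rotation': array([0.95918313, 0.01620185, 0.58718645])}
top {'K': array([[555.25778087,   0.        , 312.6447124 ],
       [  0.        , 555.25778087, 246.10981297],
       [  0.        ,   0.        ,   1.        ]]), 'k1': -0.0759297686944389, 'position': array([ 471.41979789,   14.95088657, 1409.52561945]), 'rotation': array([ 4.86174364e-02,  3.51670895e-04, -1.59988085e+00])}
0.1 [-3.14004756e+00 -2.26529089e-04  2.76765116e-01]
```

View pics/scene0.png

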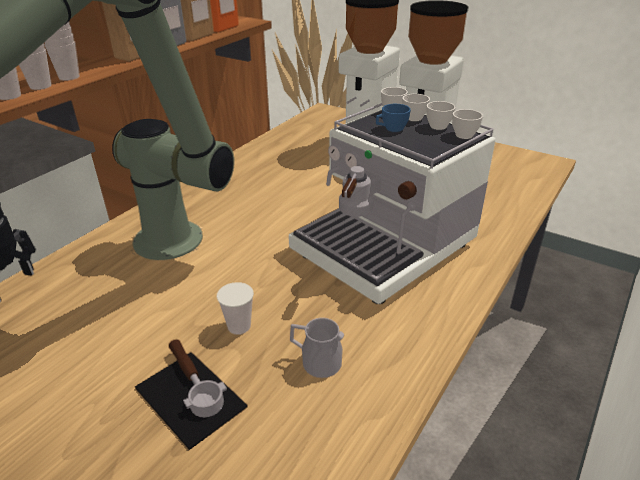

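View pics/top0.png

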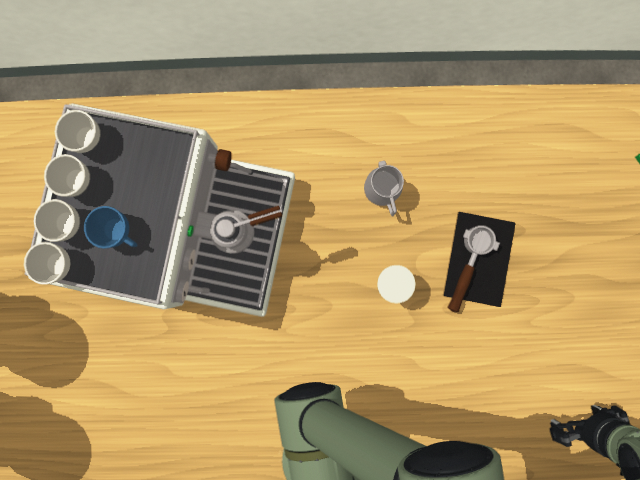

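The scene view shows the machine at the back right with a clear front. In the top view, the machine front faces image right, the hub is near (230,228) and the brown grip near (265,215). The pitcher, paper cup and portafilter are well away to the right. I'll enlarge the group and run first measurements.

```bash
cat > h.py <<'E'
from bench import bot, solve_ik, imaging
import cv2, numpy as np
from scipy.spatial.transform import Rotation as Rn
def ray(name,uv,m=None):
    m=m or imaging.camera_model(name)
    D=np.array([m["k1"],0,0,0,0.])
    x,y=cv2.undistortPoints(np.array([[uv]],float),m["K"],D)[0,0]
    R=Rn.from_euler("xyz",m["rotation"]).as_matrix()
    return np.array(m["position"]),R@np.array([x,-y,-1.])
def onz(name,uv,z,m=None):
    p,d=ray(name,uv,m); return p+d*(z-p[2])/d[2]
E
python3 - <<'E'
from h import *
im=cv2.imread("pics/top0.png")
cv2.imwrite("pics/topc.png",cv2.resize(im[95:330,145:305],None,fx=2.5*1.0,fy=2.5,interpolation=cv2.INTER_CUBIC))
hsv=cv2.cvtColor(im,cv2.COLOR_BGR2HSV)
mask=((hsv[...,0]<12)&(hsv[...,1]>110)&(hsv[...,2]<150)).astype(np.uint8)
n,l,s,c=cv2.connectedComponentsWithStats(mask)
for i in range(1,n):
    if s[i,4]>40: print(s[i],c[i],cv2.minAreaRect(np.argwhere(l==i)[:,::-1].astype(np.float32)))
for nm,uv,z in [("hub",(230,229),325),("tray1",(294,175),98),("tray2",(265,315),98),("rail1",(211,133),379),("rail2",(165,305),379)]:
    print(nm,onz("top",uv,z).round(1))
E
```

```text
[215 150  16  21 234] [222.55982906 159.71794872] ((222.82693481445312, 159.86538696289062), (14.904827117919922, 19.807729721069336), 11.309932708740234)
[248 206  32  13 111] [263.14414414 211.95495495] ((263.29998779296875, 211.9000244140625), (3.7947328090667725, 32.25522994995117), 71.56504821777344)
[250 213  32  12 107] [266.3271028  218.04672897] ((265.610107421875, 218.36697387695312), (4.310218334197998, 32.56609344482422), 73.3007583618164)
[449 264  25  48 452] [461.24557522 287.37389381] ((460.9827575683594, 287.7930908203125), (11.327415466308594, 47.90939712524414), 21.801406860351562)
hub [562.5 174.9 325. ]
tray1 [706.1  53.   98. ]
tray2 [376.1 130.4  98. ]
rail1 [740.8 199.4 379. ]
rail2 [419.9 291.6 379. ]
```

View pics/topc.png

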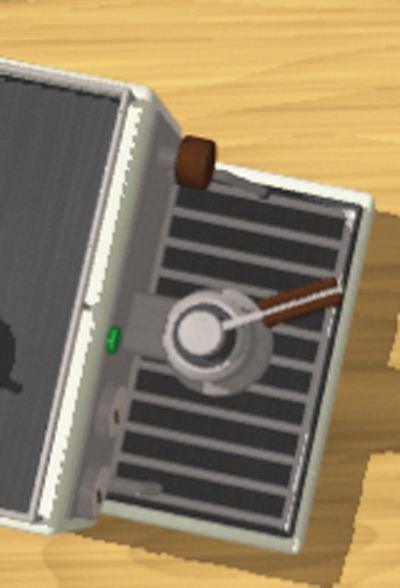

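The crop shows the hub cap at about full-image (226,229), with the two brown scales and the steel arm between them pointing out to the right and up. The tray edges give the machine heading. Next I'll compute the axis and directions, and cross-check them with the scene view.

```bash
python3 - <<'E'
from h import *
def scales(name,z):
    im=cv2.imread(f"pics/{name}0.png"); hsv=cv2.cvtColor(im,cv2.COLOR_BGR2HSV)
    mask=((hsv[...,0]<12)&(hsv[...,1]>110)&(hsv[...,2]<150)).astype(np.uint8)
    return mask
m=scales("top",323); m[:200]=0; m[235:]=0; m[:,:240]=0; m[:,300:]=0
n,l,s,c=cv2.connectedComponentsWithStats(m)
P=[np.array([onz("top",p[::-1],323)[:2] for p in np.argwhere(l==i)]) for i in range(1,n) if s[i,4]>40]
cen=[]; ds=[]
for p in P:
    r=cv2.minAreaRect(p.astype(np.float32)); print("scale",r)
    v=cv2.fitLine(p.astype(np.float32),cv2.DIST_L2,0,.01,.01).ravel()[:2]; v=v if v[1]<0 else -v
    ds.append(v); cen.append(np.array(r[0]))
d=sum(ds); d/=np.linalg.norm(d); g=np.mean(cen,axis=0)
th=np.arctan2(d[1],d[0]); print("grip mid",g,"dir",d,th,"axis",g-82*d)
for z in (320,330,340): print("cap",z,onz("top",(225.8,228.6),z))
# machine heading: tray side & front edges from crop corners
f=lambda x,y:(145+x/2.5,95+y/2.5)
A=onz("top",f(372,200),98);B=onz("top",f(297,548),98);print("tray front",A,B,np.arctan2(*(B-A)[[1,0]])-np.pi/2)
mid=(A+B)[:2]/2;print("mid",mid)
for sgn in (th,): print("yaw if q=0:",th-np.pi-.6+2*np.pi)
# scene overlay of predicted points
M=imaging.camera_model("scene");R=Rn.from_euler("xyz",M["rotation"]).as_matrix()
def proj(X):
    c=R.T@(np.array(X)-M["position"]);x,y=c[0]/-c[2],-c[1]/-c[2];k=1+M["k1"]*(x*x+y*y);return (M["K"]@[x*k,y*k,1])[:2].round(1)
a=g-82*d
print("scene proj axis",proj([*a,330]),"grip ends",proj([*(a+49*d),323]),proj([*(a+115*d),323]))
im=cv2.imread("pics/scene0.png")[130:260,280:440]
cv2.imwrite("pics/scc.png",cv2.resize(im,None,fx=4,fy=4,interpolation=cv2.INTER_CUBIC))
print(bot.get_state()["contact_force"])
E
```

```text
scale ((594.43701171875, 108.8468017578125), (7.51361608505249, 63.432674407958984), 16.81071662902832)
scale ((581.5302124023438, 104.61266326904297), (8.516371726989746, 63.99930191040039), 15.075296401977539)
grip mid [587.98361206 106.72973251] dir [ 0.26979846 -0.96291685] -1.2976127 axis [565.86013794 185.68891525]
cap 320 [563.94853497 183.92720379 320.        ]
cap 330 [563.09927787 182.37628737 330.        ]
cap 340 [562.25002077 180.82537095 340.        ]
tray front [706.10009314  53.50827048  98.        ] [378.09804813 133.20113181  98.        ] 1.3324501688233323
mid [542.09907064  93.35470114]
yaw if q=0: 1.2439804
scene proj axis [357.  166.2] grip ends [352.1 177.5] [345.2 190.1]
[0.02057732 0.60244886 0.18405428]
```

View pics/scc.png

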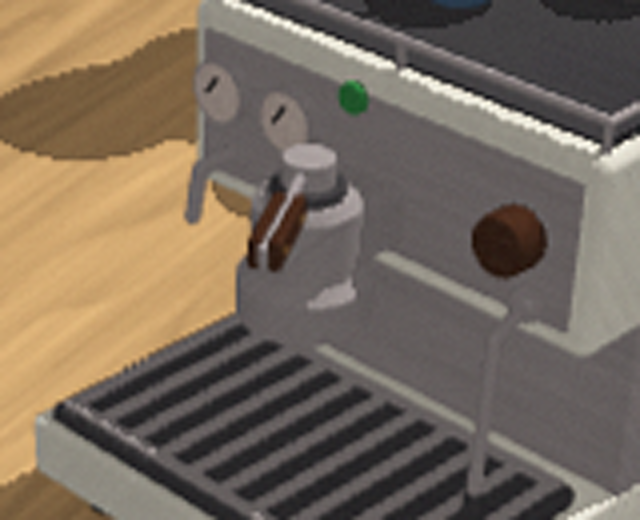

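In the scene crop, the grip runs from about (288,190) to (255,262) and the cap top is near (310,152). The projected axis and grip agree within about 2 px of the full image. The paddle starts at about 0.09 rad. I'll check reachability, then approach.

```bash
cat >> h.py <<'E'
AX=np.array([565.,184.5]); S=1.332-np.pi   # S = straight out of front
def pose(phi,r,off,z):
    "finger at radius r along paddle direction phi, off mm to its ccw (barista's right) side; tool x along the tangent"
    d=np.array([np.cos(phi),np.sin(phi)]); t=np.array([-d[1],d[0]])
    p=AX+r*d+off*t
    return [*p,z],[np.pi,0,phi+np.pi/2]
E
python3 - <<'E'
from h import *
for phi,off in [(S+.55,40),(S+.6,22),(S,22),(S-.6,22),(S-.6,-40),(S-.6,-22),(S,-22),(S+.6,-22)]:
    for z in (290,400):
        q=solve_ik(*pose(phi,92,off,z)); print(round(phi-S,2),off,z,None if q is None else np.round(q,2))
bot.grip(0.0)
p=bot.get_state()["tcp_pos"]; bot.movel([p[0],p[1],420])
bot.move_ptp(*pose(S+.5,92,42,420))
s=bot.get_state();print(s["t"],s["tcp_pos"],s["contact_force"],s["opening"])
cv2.imwrite("pics/w1.png",imaging.capture("wrist"))
E
```

```text
0.55 40 290 [0.06 0.47 0.18 1.28 0.   2.89]
0.55 40 400 [0.06 0.48 0.46 1.55 0.   2.89]
0.6 22 290 [0.05 0.45 0.14 1.26 0.   2.83]
0.6 22 400 [0.05 0.45 0.41 1.53 0.   2.83]
0.0 22 290 [ 0.03  0.34 -0.03  1.21  0.   -2.87]
0.0 22 400 [ 0.03  0.32  0.23  1.48  0.   -2.87]
-0.6 22 290 [ 0.06  0.24 -0.16  1.17  0.   -2.24]
-0.6 22 400 [ 0.06  0.22  0.09  1.44  0.   -2.24]
-0.6 -40 290 [ 0.16  0.19 -0.23  1.16  0.   -2.14]
-0.6 -40 400 [ 0.16  0.17  0.02  1.43  0.   -2.14]
-0.6 -22 290 [ 0.13  0.2  -0.21  1.16  0.   -2.17]
-0.6 -22 400 [ 0.13  0.18  0.04  1.43  0.   -2.17]
0.0 -22 290 [ 0.05  0.26 -0.13  1.18  0.   -2.85]
0.0 -22 400 [ 0.05  0.24  0.12  1.45  0.   -2.85]
0.6 -22 290 [0.03 0.36 0.01 1.22 0.   2.81]
0.6 -22 400 [0.03 0.35 0.27 1.49 0.   2.81]
5.075 [629.47689497 105.4639054  420.04740249] [-0.20910698 -0.03774813  0.28937865] 0.0005844262757170358
```

View pics/w1.png

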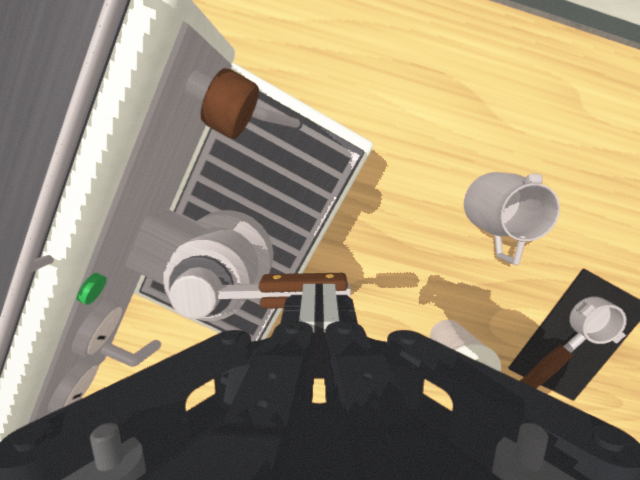

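The wrist view shows the grip at about (262–347, 275–300), the cap at (193,290), and the fingertips at about (318,300) in front of the lens. I'll check the axis and grip from this picture, then flip the tool half a turn so that joint 6 stays mid-range through the sweep.

```bash
sed -i 's#phi+np.pi/2\]#phi-np.pi/2]#' h.py; python3 - <<'E'
from h import *
m=imaging.camera_model("wrist")
a=onz("wrist",(262,283),323,m)[:2];b=onz("wrist",(347,282),323,m)[:2]
print("right scale ends",a,b,np.linalg.norm(b-a),np.arctan2(*(b-a)[::-1])-S)
for z in (325,335,345): print("cap",z,onz("wrist",(193,292),z,m))
d=(b-a)/np.linalg.norm(b-a)
print("axis from ends", (a+b)/2-82*d-6.5*np.array([-d[1],d[0]]))
bot.move_ptp(*pose(S+.5,92,42,420))
s=bot.get_state();print(s["t"],np.round(s["qpos"],2),s["contact_force"])
cv2.imwrite("pics/w2.png",imaging.capture("wrist"))
E
```

```text
right scale ends [590.79592586 136.87392646] [607.32866915  77.25306514] 61.87066110513689 0.5092976763478552
cap 325 [571.9305193  183.87626598 325.        ]
cap 335 [577.07051778 181.25553176 335.        ]
cap 345 [582.21051626 178.63479755 345.        ]
axis from ends [570.88706036 184.34483903]
7.775 [ 0.05  0.48  0.52  1.61  0.   -0.21] [-0.85398601 -0.57270017  0.15948303]
```

The wrist view agrees within about 5 mm: grip length 62, joint offset 0.51. I'll go down beside the grip's right side and sweep it open, stopping on force.

```bash
sed -i 's/AX=np.array(\[565.,/AX=np.array([566.,/' h.py; cat >> h.py <<'E'
def sweep(phis,off,speed,thr):
    for ph in phis:
        hit=bot.movel(*pose(ph,92,off,292),max_speed=speed,threshold=thr)
        s=bot.get_state(); f=np.array(s["contact_force"])
        v=np.array(s["tcp_pos"][:2])-AX
        print(f"phi {ph-S:.2f} t {s['t']:.2f} F {f.round(1)} finger angle {(np.arctan2(v[1],v[0])-S+np.pi)%(2*np.pi)-np.pi-np.arctan(off/92):.3f} {'HIT' if hit else ''}")
        if hit: return True
    return False
E
python3 - <<'E'
from h import *
p,o=pose(S+.5,92,42,292)
print(bot.movel(p,o,max_speed=120,threshold=8), bot.get_state()["contact_force"])
if not sweep([S+.5],23,40,8):
    h=sweep(S+np.arange(.35,-.46,-.16),22,70,10)
    if not h: sweep(S-np.arange(.5,.80,.03),22,25,5)
cv2.imwrite("pics/w3.png",imaging.capture("wrist"))
E
```

```text
False [0.6285984  0.19355162 0.09650402]
phi 0.50 t 9.67 F [-0.4  0.1  0.2] finger angle 0.499 
phi 0.35 t 10.03 F [ 0.  -0.6 -0.4] finger angle 0.350 
phi 0.19 t 10.40 F [-1.3 -0.1 -0. ] finger angle 0.192 
phi 0.03 t 10.77 F [ 0.2 -0.1  0.5] finger angle 0.033 
phi -0.13 t 11.13 F [ 0.6 -0.3  0.8] finger angle -0.127 
phi -0.29 t 11.50 F [-0.6  0.6  0.4] finger angle -0.286 
phi -0.45 t 11.87 F [-0.3  0.5 -0.8] finger angle -0.447 
phi -0.50 t 12.21 F [ 0.5  0.2 -0. ] finger angle -0.496 
phi -0.53 t 12.47 F [0.5 0.9 0.1] finger angle -0.529 
phi -0.56 t 12.74 F [0.3 0.7 0.6] finger angle -0.561 
phi -0.59 t 13.01 F [ 0.1 -0.6  0.3] finger angle -0.592 
phi -0.62 t 13.22 F [ 1.  -1.   1.8] finger angle -0.606 HIT
```

View pics/w3.png

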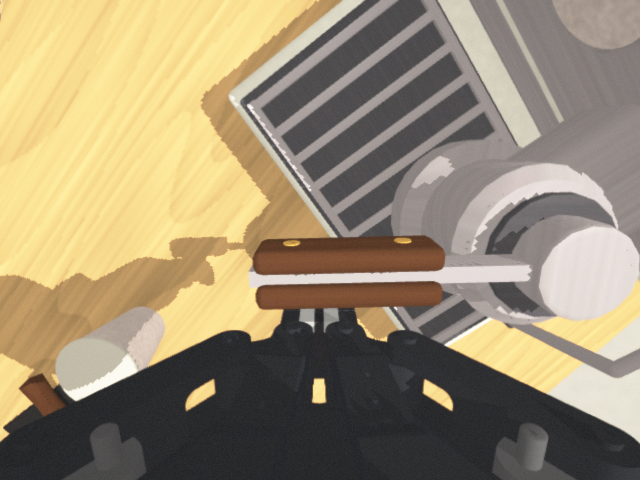

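The paddle lies flush against the fingertip and level in the tool frame. The stop was felt at -0.606 (expected -0.6), so it is open. I'll hold there, then cross over and push from the left side to close.

```bash
python3 - <<'E'
from h import *
print("back off",bot.movel(*pose(S-.6,92,25,292),max_speed=30)); bot.dwell(3.3); print(bot.get_state()["t"])
for off,z in [(45,292),(45,400),(-45,400)]: bot.movel(*pose(S-.6,92,off,z),max_speed=150)
cv2.imwrite("pics/w4.png",imaging.capture("wrist"))
print(bot.movel(*pose(S-.6,92,-45,292),max_speed=120,threshold=8), bot.get_state()["t"])
if not sweep([S-.6],-24,40,8):
    h=sweep(S+np.arange(-.45,.46,.15),-22,70,10)
    if not h: sweep(S+np.arange(.5,.80,.03),-22,25,5)
cv2.imwrite("pics/w5.png",imaging.capture("wrist"))
E
```

```text
back off False
16.85
False 19.85
phi -0.60 t 20.52 F [-0.5 -0.2 -0.1] finger angle -0.599 
phi -0.45 t 20.91 F [ 0.2 -0.7 -0.7] finger angle -0.451 
phi -0.30 t 21.26 F [-0.2  0.1 -0.8] finger angle -0.303 
phi -0.15 t 21.61 F [-0.3  0.4 -0.8] finger angle -0.153 
phi -0.00 t 21.96 F [ 0.1  0.4 -0.1] finger angle -0.003 
phi 0.15 t 22.31 F [ 0.2  0.4 -0.4] finger angle 0.147 
phi 0.30 t 22.66 F [ 0.6 -0.2 -0.3] finger angle 0.296 
phi 0.45 t 23.01 F [ 0.5 -0.7  0.4] finger angle 0.447 
phi 0.50 t 23.35 F [-0.5 -0.1  0. ] finger angle 0.497 
phi 0.53 t 23.62 F [-0.7  0.4 -0.2] finger angle 0.529 
phi 0.56 t 23.88 F [-1.4  1.1 -0.4] finger angle 0.561 
phi 0.59 t 24.15 F [-0.5 -0.5  0.1] finger angle 0.592 
phi 0.62 t 24.36 F [-0.6  0.3  0.2] finger angle 0.600 HIT
```

The closing stop was felt at +0.600. I'll dwell briefly, retreat clear, and measure the paddle from the top camera.

```bash
python3 - <<'E'
from h import *
bot.dwell(.4)
for off,z in [(-45,292),(-45,420)]: bot.movel(*pose(S+.58,92,off,z),max_speed=150)
q=bot.get_state()["qpos"]; p,o=pose(S,250,0,420); bot.move_ptp([450,-150,420],o)
s=bot.get_state();print(s["t"],s["contact_force"])
im=imaging.capture("top");cv2.imwrite("pics/top1.png",im)
hsv=cv2.cvtColor(im,cv2.COLOR_BGR2HSV)
m=((hsv[...,0]<12)&(hsv[...,1]>110)&(hsv[...,2]<150)).astype(np.uint8)
m[:190]=0;m[245:]=0;m[:,:240]=0;m[:,300:]=0
n,l,st,c=cv2.connectedComponentsWithStats(m)
for i in range(1,n):
    if st[i,4]>40:
        P=np.array([onz("top",u[::-1],323)[:2] for u in np.argwhere(l==i)],np.float32)
        v=cv2.fitLine(P,cv2.DIST_L2,0,.01,.01).ravel();v=v[:2]*(-np.sign(v[1]));print(P.mean(0),np.arctan2(v[1],v[0])-S)
E
```

```text
27.125 [-0.28613465 -0.55155352 -0.21487207]
[600.56635 112.14376] 0.6037477
[587.95667 106.18113] 0.6102617
```

View pics/top1.png

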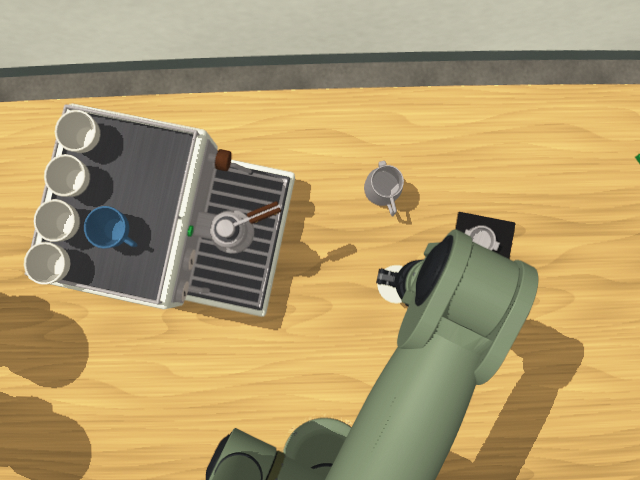

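The top view shows the paddle at (265,213), turned to the right. It measures 0.604 to 0.610 rad against the 0.6 rad stop, so it is closed. The cup, pitcher and visible mat edge are where they were, and the robot is clear with its tip at z 420. I'm handing the job in.

```bash
python3 -c "
from bench import bot
bot.sign_off()"
```

```text
the job is handed in; nothing more can be done
```

I flushed the group as asked and handed the job in at about 27 s of the 56 s limit; no verdict was reported. I pushed with the shut fingertips, on one side of the paddle at a time.

- **Opening:** I pushed on the right scale until the force stop triggered at -0.606 rad from straight out (left stop expected at -0.6). The paddle then stood open for about 7 s.
- **Closing:** I crossed above the grip and pushed on the left scale until the force stop triggered at +0.600 rad (right stop expected at +0.6). The forces I read after each step stayed at about 2 N or less.
- **Last check:** In the final top picture the paddle measured 0.604 to 0.610 rad to the right, so it is fully closed. The tool was clear with almost no force on it.
- **Loose items:** The blue cup and pitcher looked unmoved in that picture. The arm hid most of the paper cup and portafilter, so I could not check those two fully, but the tool only passed above them at about 420 mm.
- **Disagreement:** The wrist view put the pivot axis about 5 mm from the top-camera estimate. It did not matter, because both strokes ended on a felt stop.

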